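Hold the offcut box open with its lid lever

TASK

I need the heavy lid of the blue offcut box held open while I drop something in: with the fingertips push the yellow tab of the safety bolt all the way out, away from the lever, then press the red knob on the lever's long end down as far as it goes and finish while still holding it down, so that the lid stays raised. This is all pushing and pressing: do not lift the lever out of its saddle, do not touch the lid itself, and leave the other things on the bench where they are.

Things in the scene. Friction and masses are not known exactly. Their poses are not given: they have to be found in the camera images.
- lifter: blue offcut box with lid lifter on a dark base plate, fixed; origin on the bench under the lever's pin. +x runs along the lever from the red knob (x = -165 mm) over the saddle (x = 0, blue cheeks 108 mm tall) to the box (x = 100 to 170 mm, 140 mm wide, 100 mm tall); -y is the side of the yellow tab; z up. +x points to the robot's left, give or take 17 degrees
- lever: loose aluminium bar, 265 x 24 x 10 mm, dark counterweight under its nose; origin at its cross pin, 90 mm above the bench, x to the nose. The pin only rests in an open saddle. Knob arm 165 mm, nose arm 85 mm; the nose lies 1.5 mm under the lid's lip. Lever and lid fall back when let go
- knob_top (a point): centre of the flat top of the red knob (30 mm across, 20 mm tall) on the lever's long end, 123 mm above the bench at rest. With the bolt out it goes down about 65 mm, until the bar meets a black rubber stop on the base; raising the lid takes about 3 to 6 N here
- lever_pin (a point): centre of the lever's cross pin, which must stay in the saddle
- bolt_tab (a point): middle of the top edge of the yellow upright tab (32 mm along the lifter's x, 8 mm thick along y) of the brass safety bolt, 130 mm above the bench; 82 mm beside the lever's middle when the bolt is in. Between tab and lever the blue bolt guide is 90 mm tall, the lever's bar 95 mm: fingertips 100 mm or more above the bench can stand there and push the tab away from the lever
- safety_bolt (a joint): how far the bolt is pushed out, along the lifter's -y, m: near 0 = in, its brass bar under the lever so that the lever cannot go down; 0.045 = fully out. Sliding it takes about 2 N; it stays where it is left
- lid (a joint): angle of the heavy steel lid, rad: 0 = shut; about 0.33 when the lever is down on its stop; hinged on the far edge of the box from the lever
- lid_lip (a point): middle of the lid's free edge, above the lever's nose (lid 104 x 148 mm)
- jar: small orange jar with a black cap, 46 mm across, 62 mm tall; origin under its middle; a bystander, to be left alone
- pliers: flat-nose pliers with teal handles, 170 mm long, lying flat; origin under its middle; a bystander, to be left alone
- wax_ring: green wax ring, 30 mm across, 10 mm tall; origin under its middle; a bystander, to be left alone
- wax_block: green wax block, 50 x 90 x 24 mm; origin under its middle; a bystander, to be left alone
- chisel: small chisel with a red handle, 136 mm long; origin under its middle; a bystander, to be left alone
- eraser: blue and white eraser, 23 x 52 x 12 mm; origin under its middle; a bystander, to be left alone

How it is judged (in metres and radians):
On the way:
1. the safety bolt is pushed out from under the lever while the lid is still shut (value of joint safety_bolt above 0.036 m and value of joint lid below 0.05 rad), for 0.2 s.
At the end, for the whole second after the job is handed in: the lid is held still at more than 0.26 rad by the fingers pressing on the lever with more than 1 N, the lever's pin is in its saddle (within 6 mm of where it was) and the bolt is out by more than 36 mm (value of joint lid above 0.26 rad and not (velocity of joint lid above 0.1 rad/s) and not (velocity of joint lid below -0.1 rad/s) and value of joint safety_bolt above 0.036 m and contact force between the fingers and lever above 1 N and distance of lever_pin from where it was at the start of the episode below 0.006 m); the arm keeps its last pose, push and grip.
It fails at once if the lever is lifted out of its saddle (pin more than 12 mm from its place) (distance of lever_pin from where it was at the start of the episode above 0.012 m).
It fails at once if the robot touches the lid itself (contact force between any of the fingers, the arm and lid above 0.5 N).
It fails at once if a bystander is moved more than 15 mm (distance of any of jar, pliers, wax_ring, wax_block, chisel, eraser from where it was at the start of the episode above 0.015 m).
It also fails if it takes over 38 s, if anything falls off the work surface, if the arm or the gripper's body presses on something with over 40 N, if the wrist force passes 120 N, or if a joint passes its speed limit or range.

ROBOT

A 6-joint arm with a two-finger parallel gripper is mounted at the origin on a cart in front of the work surface, level with it; the furniture and walls round the work are solid. World frame = base frame: x ahead of the robot, y to its left, z up, the work surface at z = 0. Lengths are in mm, angles in degrees, forces in N, time in s.
With the tool pointing down it reaches from about 350 to 850 mm from the base axis. Payload 8.1 kg.
Tool frame: the origin (TCP) lies at the very end of the fingers, on their centre line; the grasp point (between the pads) lies 19 mm behind it (r.grip_depth is the distance from the TCP to the grasp point, in mm); z points along the fingers, y is the direction in which the jaws open and shut (so a half turn about z gives the same grasp; the last joint's range is limited). The gripper opens to 85 mm and grips with 20 to 120 N. Pads are 22 mm wide; open, the fingers measure 114 mm over their backs; the gripper's body (76 mm by 85 mm) begins 54 mm behind the grasp point. The pads swing forward as they close: fully open they stand 13 mm farther back than shut.
Start: joints at [-74.106, 7.471, 85.268, -0, 87.261, -4.893], TCP at [212.956, -560.941, 231.292] pointing down, gripper open.
Joint ranges: [-169.43, 169.43], [-51.17, 129.36], [1.28, 143.12], [-76.62, 256.62], [0, 156.53], [-152.29, 152.29]. Speed limits (degrees/s): [136.94, 136.94, 159.86, 180, 180, 180].

INTERFACE

Orientations are given as [roll, pitch, yaw] about the fixed x, y, z axes, in that order (R = Rz(yaw) Ry(pitch) Rx(roll)).
In Python, from bench import status, viewer, hand_in, r gives the robot as it stands.
- The arm moves only by the shell command python3 -m crank 'ROWS' [OPENING] [FORCE]. ROWS is a JSON object of lists of equal length, an entry for each row: "slide": the shift along the tool's x, y, z in m, a list of three; "twist": the turn about the tool's z in rad. A call has 1 to 8 rows; each row shifts and turns the commanded pose from where the row before left it, along the tool's axes as they then stand; what a row does not reach is not made up. A row lasts 1/10 s, in which the tool goes at most 50 mm and 8.59 degrees, less where a joint would pass 70% of its speed; a pose out of reach is approached as far as the arm can. A call with a gripper value outside its range is refused whole. OPENING is the closure, from 0 (fully open) to 1 (shut), set as the call begins (- or left out, the last holds). The fingers move at their own pace and stop on an object; FORCE is the grip in N (left out, the last holds). Time passes only in rows, so rows that do not move let the fingers close. It gives the time, the measured TCP pose, the force and the opening at its end, in the units of the state.
- status.sense(): the state, without advancing time (a new reading comes with each control period).
- viewer.snapshot(name): name is "scene" or "side" or "wrist"; returns a dict with "img" (480x640x3 uint8, red, green, blue), "fx", "fy", "cx", "cy" (pixels), "k1" (the pictures are not rectified: a ray, as slopes to the right and down, at radius r is drawn at 1 + k1 r^2 times it, then the intrinsics apply), "R" (3x3) and "t" (3): a world point X has camera coordinates R X + t; the wrist camera has in their place "hand_eye" (4x4, takes a point from camera to tool coordinates, whose origin is the TCP and whose axes are the flange's). Camera axes: x right, y down, z forward; pixel columns grow to the right and rows downward; lengths in mm; the calibration is good to about 2 mm. A picture is of the moment at which its call begins: read the wrist's pose just before it. There is no depth.
- hand_in(): hands the job in, once; it reports no verdict.
The state is a dict: "time": time; "joint_pos": joint angles; "qd": joint speeds; "joint_efforts": joint torques, N m; "tool_pos": TCP position; "tcp_rot": TCP orientation; "ft_force": force on the tool from outside, world axes, zero at the start; "wrist_torque": the same for the moment, N m; "finger_gap": finger opening in mm.
Only numpy, scipy, OpenCV 4.12 (cv2) and the standard library are available. Lean on these libraries where they do the work, as an engineer would, in place of code of your own. Each camera call takes 0.05 s, during which the arm holds its last target.

## Working session

There is one attempt and no reset: what is moved stays moved. The work goes in short steps, Python scripts to look and compute and a shell command to move; the robot and the scene stay as the last step left them, time stands still between calls to the robot, and variables do not carry over. Pictures are saved under pics/ and viewed, and the job is handed in when it is done.

```bash
ls; mkdir -p pics
python3 - <<'E'
from bench import status, viewer, r
import cv2
print(status.sense())
for n in ("scene","side"):
    s=viewer.snapshot(n); cv2.imwrite(f"pics/{n}0.png",s["img"][:,:,::-1])
    print(n,{k:v for k,v in s.items() if k!="img"})
E
```

```text
pics
{'time': 0.0, 'joint_pos': array([-7.41039548e+01,  7.51484558e+00,  8.53301778e+01,  5.31168021e-04,
        8.72612443e+01, -4.89461674e+00]), 'qd': array([ 0.03278625,  0.0012503 , -0.07040192, -0.01885324,  0.02780699,
       -0.01529408]), 'joint_efforts': array([ 9.44142594e-04, -5.69398069e+01, -5.00552559e+01, -1.53831497e-04,
        1.45626845e-02, -1.44214675e-05]), 'tool_pos': array([ 212.82946714, -560.39266934,  230.23855628]), 'tcp_rot': array([-1.79894165e+02, -9.59568391e-03,  2.07906272e+01]), 'ft_force': array([ 0.09450823, -0.01756297,  0.54067044]), 'wrist_torque': array([ 0.03281707,  0.03567579, -0.00200532]), 'finger_gap': 85.38438138083275}
scene {'fx': 546.533687314717, 'fy': 546.533687314717, 'cx': 320.49306650541837, 'cy': 236.93245826016047, 'k1': -0.010535161085866546, 'R': array([[-0.44268233, -0.89654548, -0.01544551],
       [-0.49360397,  0.25803227, -0.83052662],
       [ 0.74859032, -0.36003549, -0.55676474]]), 't': array([ 251.99447304,  361.76312806, 1179.66994959])}
side {'fx': 590.7169736450077, 'fy': 590.7169736450077, 'cx': 311.9304208086107, 'cy': 246.1391144377875, 'k1': -0.07363277556706035, 'R': array([[-0.90339557, -0.4287032 ,  0.00948715],
       [-0.27327167,  0.55852691, -0.7831796 ],
       [ 0.33045277, -0.71011355, -0.62172318]]), 't': array([ 521.81219929,  233.36957264, 1293.69685919])}
```

View pics/scene0.png

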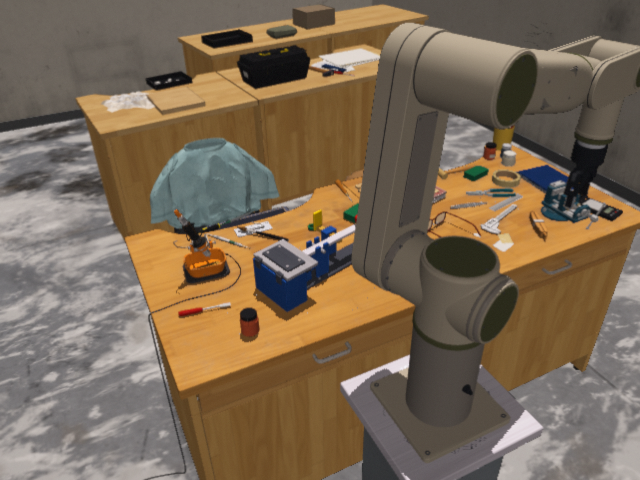

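View pics/side0.png

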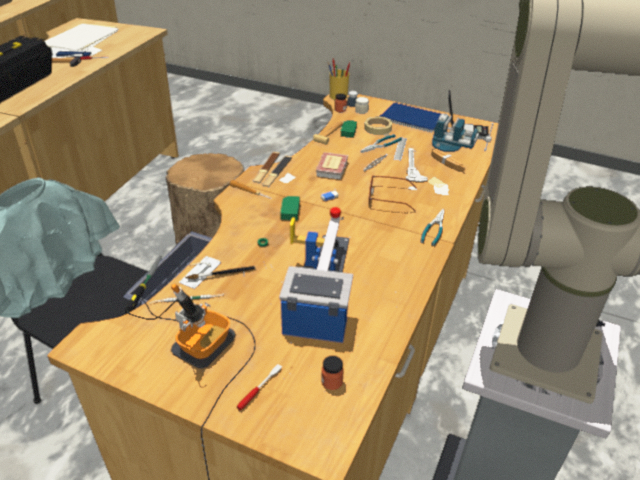

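Run:
```python
import cv2
a=cv2.imread("pics/side0.png")[180:360,220:400]; cv2.imwrite("pics/side0z.png",cv2.resize(a,(720,720),interpolation=cv2.INTER_CUBIC)[:600])
a=cv2.imread("pics/scene0.png")[190:320,240:400]; cv2.imwrite("pics/scene0z.png",cv2.resize(a,(640,520),interpolation=cv2.INTER_CUBIC))
```

```text
(no output)
```

View pics/side0z.png

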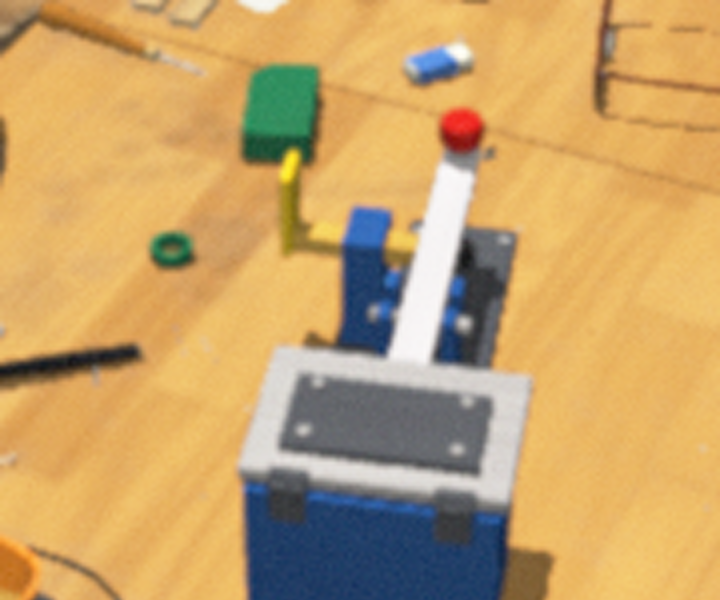

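View pics/scene0z.png

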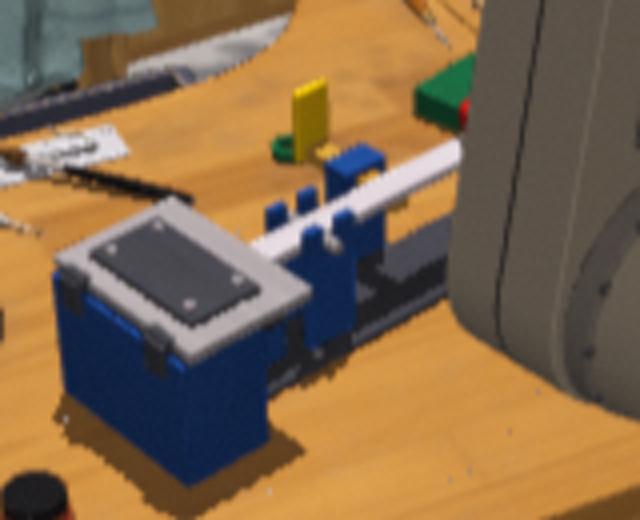

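```bash
cat > h.py <<'E'
import numpy as np
from bench import status, viewer
def ray(s,u,v):
    d=np.array([(u-s["cx"])/s["fx"],(v-s["cy"])/s["fy"]]); p=d.copy()
    for _ in range(10): p=d/(1+s["k1"]*(p@p))
    w=s["R"].T@np.array([*p,1]); o=-s["R"].T@s["t"]; return o,w
def atz(s,u,v,z):
    o,w=ray(s,u,v); return o+w*(z-o[2])/w[2]
def proj(s,X):
    c=s["R"]@np.array(X)+s["t"]; p=c[:2]/c[2]; p=p*(1+s["k1"]*(p@p)); return p[0]*s["fx"]+s["cx"],p[1]*s["fy"]+s["cy"]
E
python3 - <<'E'
from h import *
from scipy.optimize import least_squares
S=viewer.snapshot("side"); C=viewer.snapshot("scene")
z=lambda u,v:(220+u/4,180+v/4); zc=lambda u,v:(240+u/4,190+v/4)
print("knob",atz(S,*z(462,121),123))
print("tab side",atz(S,*z(293,157),130),"scene",atz(C,*zc(310,84),130))
print("bar under lid side",atz(S,*z(411,363),95))
for p in [(283,349),(530,378),(505,508),(241,472)]: print("lid side",atz(S,*z(*p),107))
for p in [(172,200),(311,290),(188,360),(57,260)]: print("lid scene",atz(C,*zc(*p),107))
for p in [(66,393),(190,484),(268,438)]: print("boxbase scene",atz(C,*zc(*p),0))
for p in [(465,115)]: print("knob scene right edge?",atz(C,*zc(*p),113))
E
```

```text
knob [ 573.37477587 -127.77085088  123.        ]
tab side [647.51222394 -37.19793404 130.        ] scene [651.3850682  -32.98260321 130.        ]
bar under lid side [517.91440555  69.95444275  95.        ]
lid side [583.00830038 103.61425323 107.        ]
lid side [446.79661708  65.07851774 107.        ]
lid side [419.01687877 167.43821908 107.        ]
lid side [557.15540802 204.02577684 107.        ]
lid scene [590.1469201  104.47437099 107.        ]
lid scene [450.75193277  64.6933221  107.        ]
lid scene [420.03804948 165.81505498 107.        ]
lid scene [559.77236156 201.15461915 107.        ]
boxbase scene [552.09596308 206.83040243   0.        ]
boxbase scene [425.69046084 167.72705097   0.        ]
boxbase scene [ 4.44198017e+02  1.02376076e+02 -1.13686838e-13]
knob scene right edge? [ 584.59241378 -126.27918116  113.        ]
```

Knob, tab and box are located roughly: lifter yaw is about 105.7°, and the tool yaw to use is 15.7°. I'll close the fingers and move above the lifter for a closer wrist view.

```bash
python3 -m crank '{"slide":[[0,0,-0.02],[0.033,-0.027,-0.01],[0.033,-0.027,-0.01],[0.033,-0.027,-0.01],[0.033,-0.027,-0.01],[0.033,-0.027,-0.01],[0.033,-0.027,-0.01],[0.033,-0.027,-0.01]],"twist":[0.089,0,0,0,0,0,0,0]}' 1 40
python3 -m crank '{"slide":[[0.033,-0.027,-0.01],[0.033,-0.027,-0.01],[0.033,-0.027,-0.01],[0.033,-0.027,-0.01],[0.033,-0.027,0],[0.033,-0.027,0],[0,0,0],[0,0,0]],"twist":[0,0,0,0,0,0,0,0]}'
python3 - <<'E'
from h import *
import cv2
s=status.sense(); print(s["time"],s["tool_pos"],s["tcp_rot"],s["ft_force"])
w=viewer.snapshot("wrist"); cv2.imwrite("pics/w1.png",w["img"][:,:,::-1]); print({k:v for k,v in w.items() if k!="img"})
E
```

```text
time: 1.0
tool_pos: [384.9, -314.9, 321.6]
tcp_rot: [180.0, -0.0, 15.7]
ft_force: [0.8, -0.5, 0.5]
finger_gap: 0.1
time: 1.8
tool_pos: [531.2, -106.1, 360.8]
tcp_rot: [-180.0, 0.1, 15.8]
ft_force: [-0.6, -0.6, 0.4]
finger_gap: 0.1
1.8 [ 531.2468787  -106.12900612  360.83582273] [-1.79984599e+02  5.39398850e-02  1.58237878e+01] [-0.59809327 -0.5798063   0.37502729]
{'fx': 349.13157058733384, 'fy': 349.13157058733384, 'cx': 317.42758959265507, 'cy': 238.14470379787645, 'k1': -0.0015028794251736048, 'hand_eye': array([[ 6.72280297e-04, -9.56049137e-01, -2.93205723e-01,
         7.52046949e+01],
       [ 9.99999751e-01,  7.06291901e-04, -1.01281565e-05,
        -4.21557514e-01],
       [ 2.16771843e-04, -2.93205643e-01,  9.56049373e-01,
        -1.41944753e+02],
       [ 0.00000000e+00,  0.00000000e+00,  0.00000000e+00,
         1.00000000e+00]])}
```

View pics/w1.png

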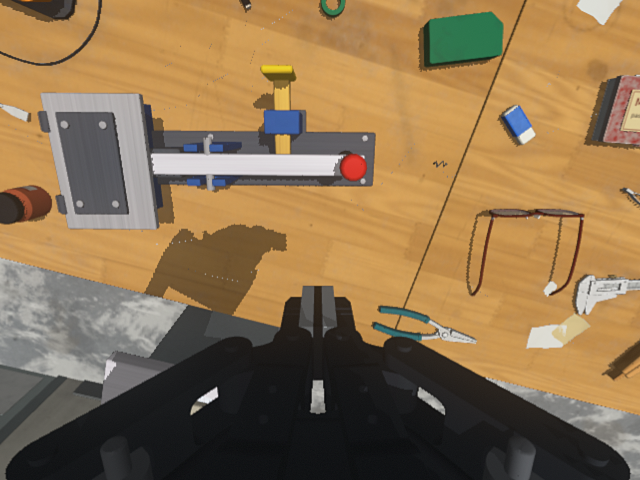

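The wrist view shows the knob top at about (354,166), the tab top edge from (262,69) to (294,68), and the pin across (209,138) to (210,187).

```bash
cat >> h.py <<'E'
from scipy.spatial.transform import Rotation as Ro
def wcam(w,s):
    T=np.eye(4); T[:3,:3]=Ro.from_euler("xyz",s["tcp_rot"],degrees=True).as_matrix(); T[:3,3]=s["tool_pos"]
    M=np.linalg.inv(T@np.array(w["hand_eye"])); w=dict(w); w["R"]=M[:3,:3]; w["t"]=M[:3,3]; return w
E
python3 - <<'E'
from h import *
import cv2
s=status.sense(); w0=viewer.snapshot("wrist"); w=wcam(w0,s)
im=w0["img"].astype(int)
red=(im[...,0]>150)&(im[...,1]<70)&(im[...,2]<70); red[:100]=0; red[220:]=0; red[:,:330]=0; red[:,380:]=0
v,u=np.nonzero(red); print("red",u.mean(),v.mean(),u.min(),u.max(),v.min(),v.max())
ye=(im[...,0]>140)&(im[...,1]>120)&(im[...,2]<40); ye[:50]=0; ye[85:]=0; ye[:,:250]=0; ye[:,310:]=0
v,u=np.nonzero(ye); print("yel",u.mean(),v.mean(),u.min(),u.max(),v.min(),v.max())
k=atz(w,354,166.5,123); print("knob",k)
for p in [(262,66.5),(294,66.5),(278,68.5),(278,74)]: print("tab",atz(w,*p,130))
for p in [(209,138),(210,187)]: print("pin",atz(w,*p,95))
for p in [(153,164),(335,164)]: print("bar",atz(w,*p,95))
for p in [(141,94),(158,229)]: print("lidfree",atz(w,*p,105))
a=im[40:240,20:400].astype(np.uint8)[:,:,::-1]; cv2.imwrite("pics/w1z.png",cv2.resize(a,(798,420),interpolation=cv2.INTER_CUBIC))
E
```

```text
red 352.838 166.304 341 365 154 179
yel 274.05194805194805 69.55844155844156 260 291 65 71
knob [ 578.64616505 -133.77887198  123.        ]
tab [645.9931391  -18.15939595 130.        ]
tab [654.4305486  -48.05861711 130.        ]
tab [648.49382755 -33.53394269 130.        ]
tab [643.74311338 -34.70759469 130.        ]
pin [562.63541179  28.96244083  95.        ]
pin [508.5495472   17.69297768  95.        ]
bar [516.85530612  85.56430231  95.        ]
bar [ 573.5994755  -115.45683245   95.        ]
lidfree [588.29660538 103.69117152 105.        ]
lidfree [445.05285127  65.18737747 105.        ]
```

View pics/w1z.png

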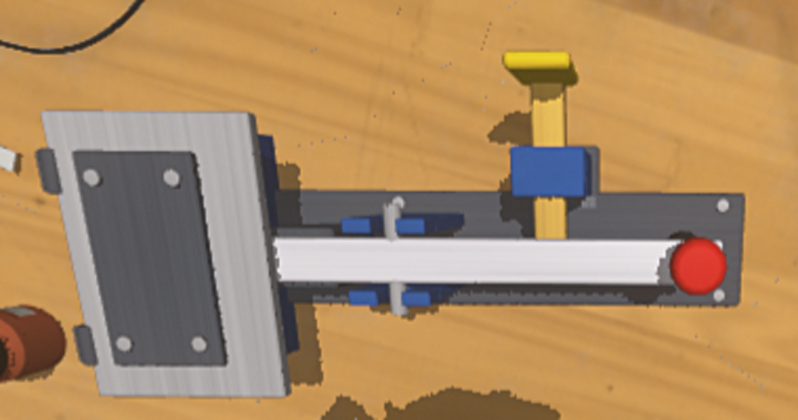

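```bash
python3 -m crank '{"slide":[[0.045,-0.019,0],[0.044,-0.019,0],[0,0,0.04],[0,0,0.04],[0,0,0.04],[0,0,0.04],[0,0,0.04],[0,0,0]],"twist":[0,0,0,0,0,0,0,0]}'
python3 - <<'E'
from h import *
import cv2
for n in ("side","scene"):
    a=viewer.snapshot(n)["img"][:,:,::-1]; a=a[150:300,240:400]; cv2.imwrite(f"pics/{n}2.png",cv2.resize(a,(640,600),interpolation=cv2.INTER_CUBIC))
w=viewer.snapshot("wrist"); cv2.imwrite("pics/w2.png",w["img"][:,:,::-1])
print(status.sense()["tool_pos"],status.sense()["ft_force"])
E
```

```text
time: 2.7
tool_pos: [601.6, -47.3, 154.2]
tcp_rot: [-179.7, 0.6, 15.6]
ft_force: [-0.7, 0.2, -1.4]
finger_gap: -0.1
[607.32252103 -47.4921963  163.71463851] [0.61765383 0.85581656 0.32482225]
```

View pics/side2.png

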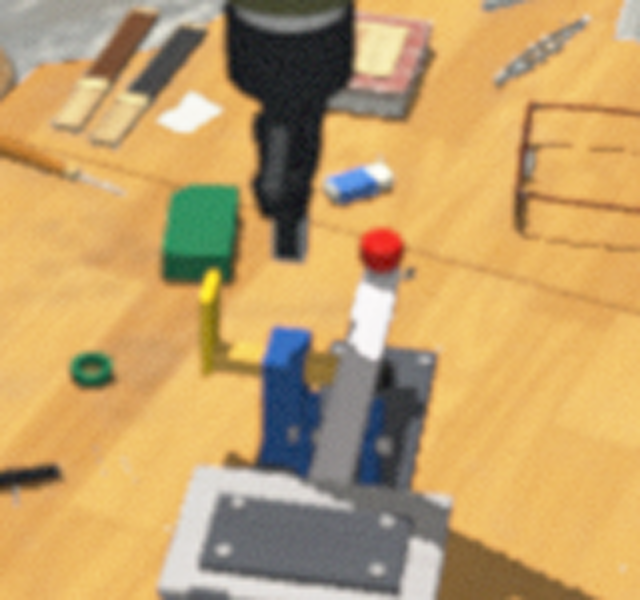

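View pics/w2.png

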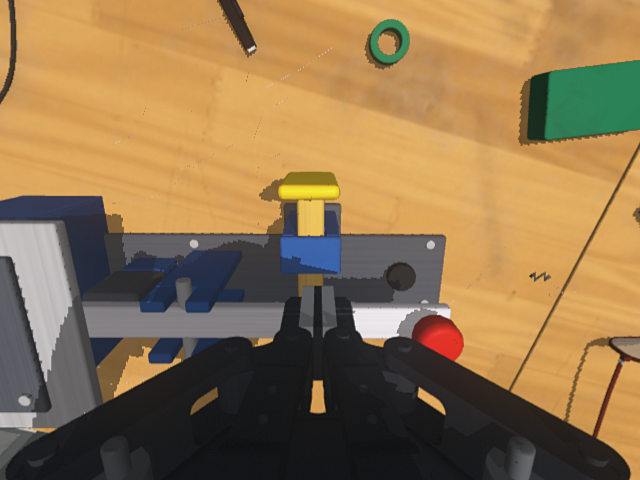

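Run:
```python
from h import *
s=status.sense(); w=wcam(viewer.snapshot("wrist"),s); print(s["tool_pos"])
for p in [(309,193),(309,186),(309,198)]:
    X=atz(w,*p,130); d=X-s["tool_pos"]; print(X, "out",d[:2]@[.963,.271],"x",d[:2]@[-.271,.963])
for p in [(438,337)]: print("knob",atz(w,*p,123))
print("knob",atz(w,438,337,123))
```

```text
[607.32252103 -47.4921963  163.71463851]
[649.68002579 -30.80401731 130.        ] out 45.31277358621078 x 4.591832586992279
[653.10020937 -29.87163231 130.        ] out 48.859086713901085 x 4.5628495862007625
[647.21239549 -31.47672103 130.        ] out 42.75414290135785 x 4.612746715257387
knob [ 585.60616466 -128.24577519  123.        ]
knob [ 585.60616466 -128.24577519  123.        ]
```

```bash
python3 -m crank '{"slide":[[0,-0.004,0.025],[0,0,0.025],[0,0,0],[0,0,0]],"twist":[0,0,0,0]}'
python3 - <<'E'
from h import *
import cv2
s=status.sense(); print(s["tool_pos"],s["ft_force"])
a=viewer.snapshot("side")["img"][150:300,240:400,::-1]; cv2.imwrite("pics/side3.png",cv2.resize(a,(640,600),interpolation=cv2.INTER_CUBIC))
E
```

```text
time: 3.3
tool_pos: [606.5, -42.8, 113.6]
tcp_rot: [179.9, -0.1, 15.7]
ft_force: [0.8, -0.1, 0.1]
finger_gap: -0.2
[606.45251419 -42.84798784 113.57880329] [ 0.80668175 -0.12078739  0.05944284]
```

View pics/side3.png

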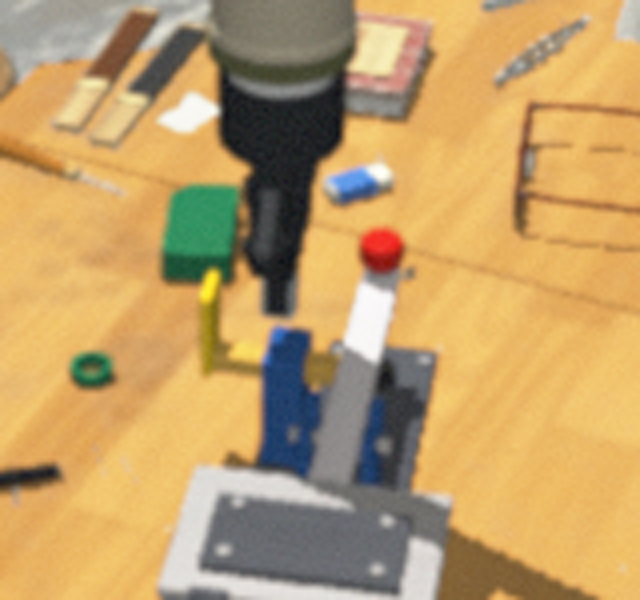

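```bash
python3 -m crank '{"slide":[[0.01,0,0.004],[0.01,0,0],[0.01,0,0],[0.008,0,0],[0.008,0,0],[0.008,0,0],[0.008,0,0],[0,0,0]],"twist":[0,0,0,0,0,0,0,0]}'
python3 -m crank '{"slide":[[0.006,0,0],[0.005,0,0]],"twist":[0,0]}'
```

```text
time: 4.15
tool_pos: [666.0, -25.3, 107.1]
tcp_rot: [-180.0, -0.0, 15.7]
ft_force: [-0.9, -0.5, -1.0]
finger_gap: 0.3
time: 4.35
tool_pos: [668.4, -24.7, 106.3]
tcp_rot: [-179.9, 1.0, 15.7]
ft_force: [-58.0, -12.5, 33.7]
finger_gap: 0.1
```

```bash
python3 -m crank '{"slide":[[-0.008,0,0],[0,0,0]],"twist":[0,0]}'
python3 - <<'E'
from h import *
import cv2
s=status.sense(); print(s["tool_pos"],s["ft_force"])
w0=viewer.snapshot("wrist"); cv2.imwrite("pics/w4.png",w0["img"][:,:,::-1])
a=viewer.snapshot("side")["img"][150:300,240:400,::-1]; cv2.imwrite("pics/side4.png",cv2.resize(a,(640,600),interpolation=cv2.INTER_CUBIC))
E
```

```text
time: 4.55
tool_pos: [667.4, -25.1, 107.1]
tcp_rot: [-180.0, 0.0, 15.7]
ft_force: [0.9, 0.3, 0.0]
finger_gap: -0.2
[667.4449585  -25.10288134 107.08892454] [0.87054543 0.28122552 0.01471369]
```

View pics/w4.png

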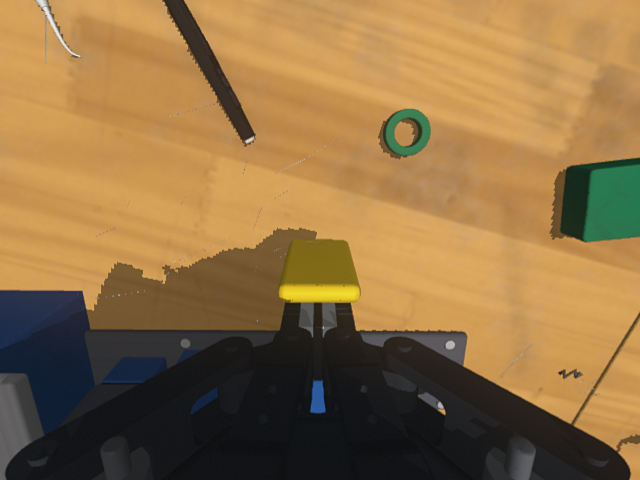

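View pics/side4.png

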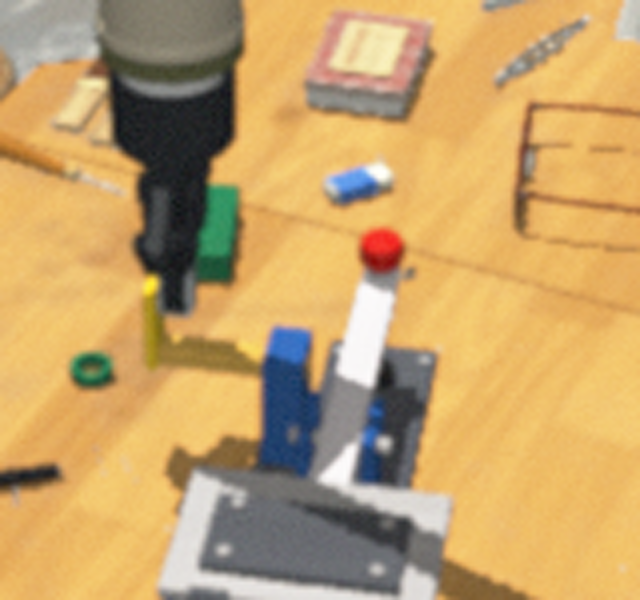

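Run:
```python
from h import *
S=viewer.snapshot("side"); s=status.sense(); w=wcam(viewer.snapshot("wrist"),s)
z=lambda u,v:(240+u/4,150+v/4)
a=atz(S,*z(211,277),130); b=atz(S,*z(151,284),130); print(a,b,(b-a)[:2]@[.963,.271],(b-a)[:2]@[-.271,.963])
b=atz(w,320,294,130); print("wrist",b, (b-np.array([649.,-32,0]))[:2]@[.963,.271])
```

```text
[648.61668887 -36.6564297  130.        ] [678.31042853 -13.95385893 130.        ] 34.74746797536602 13.81557220206845
wrist [684.11626247 -20.95509756 130.        ] 36.81012931816093
```

The bolt hit a hard stop: about 59 N, against roughly 2 N of sliding friction. The tab now sits about 128–131 mm beside the lever's middle, where 127 mm means fully out. Next I'll rise and move above the knob.

```bash
python3 -m crank '{"slide":[[-0.006,0,0.0],[-0.01,0,-0.04],[-0.01,0.01,-0.04],[-0.033,0.023,0],[-0.033,0.023,0],[-0.023,0.023,0],[0,0,0],[0,0,0]],"twist":[0,0,0,0,0,0,0,0]}'
python3 - <<'E'
from h import *
import cv2
s=status.sense(); print(s["time"],s["tool_pos"],s["ft_force"])
w0=viewer.snapshot("wrist"); cv2.imwrite("pics/w5.png",w0["img"][:,:,::-1]); w=wcam(w0,s)
S=viewer.snapshot("side"); a=S["img"][150:300,240:400,::-1]; cv2.imwrite("pics/side5.png",cv2.resize(a,(640,600),interpolation=cv2.INTER_CUBIC))
print("tip in side zoom",[ (p-q)*4 for p,q in zip(proj(S,s["tool_pos"]),(240,150))])
E
```

```text
time: 5.55
tool_pos: [578.7, -132.5, 187.7]
tcp_rot: [180.0, -0.1, 15.6]
ft_force: [-0.6, 0.2, -0.5]
finger_gap: 0.2
5.55 [ 578.70644637 -132.50120739  187.65813701] [-0.55856363  0.20988127 -0.45920059]
tip in side zoom [np.float64(380.7056258636926), np.float64(149.25270232685625)]
```

View pics/w5.png

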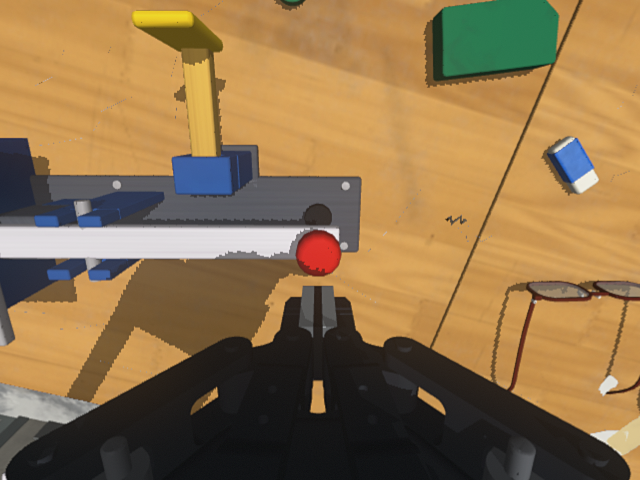

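View pics/side5.png

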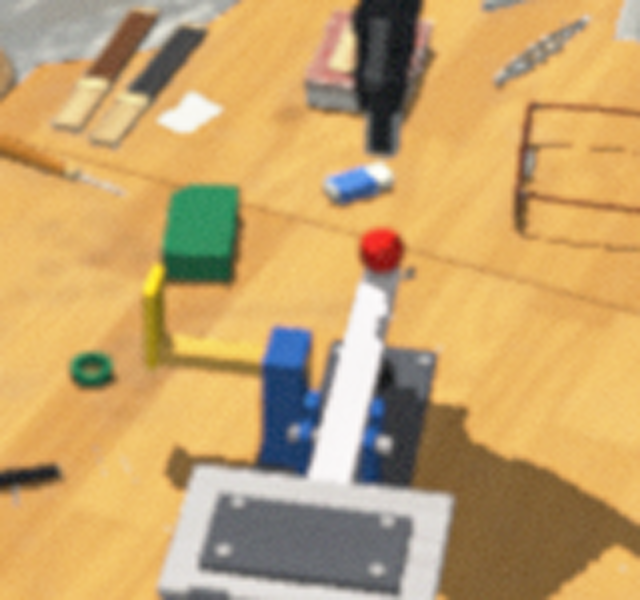

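Run:
```python
from h import *
s=status.sense(); S=viewer.snapshot("side"); w0=viewer.snapshot("wrist"); w=wcam(w0,s)
im=w0["img"].astype(int); red=(im[...,0]>150)&(im[...,1]<80)&(im[...,2]<80); red[:200]=0;red[300:]=0;red[:,:280]=0;red[:,360:]=0
v,u=np.nonzero(red); print(u.min(),u.max(),v.min(),v.max(),u.mean(),v.mean())
print(atz(w,u.mean(),v.mean(),123),atz(w,u.mean(),v.mean(),118))
for X in ([578.7,-132.5,123],[576,-130,123]): print([ (p-q)*4 for p,q in zip(proj(S,X),(240,150))])
print([ (p-q)*4 for p,q in zip(proj(w,[578.7,-132.5,123]),(0,0))], s["tool_pos"])
b=atz(w,164,15,130);print("tab",b)
```

```text
300 342 236 271 321.56192080876156 253.6419545071609
[ 581.48596567 -132.96914381  123.        ] [ 579.79433223 -133.50996107  118.        ]
[np.float64(377.30245746828973), np.float64(235.05103618938756)]
[np.float64(379.6156912124311), np.float64(238.14491559443104)]
[np.float64(1278.509440451815), np.float64(1029.887604019144)] [ 579.16435773 -131.37077697  187.44043203]
tab [684.09975171 -21.596594   130.        ]
```

Brass no longer shows under the lever, and the fingertips are above the knob to within about 2 mm. Now I'll press down.

```bash
python3 -m crank '{"slide":[[0.001,0,0.025],[0,0,0.025],[0,0,0.008],[0,0,0.006],[0,0,0.006],[0,0,0.006],[0,0,0.006],[0,0,0]],"twist":[0,0,0,0,0,0,0,0]}'
python3 - <<'E'
from h import *
import cv2
s=status.sense(); print(s["time"],s["tool_pos"],s["ft_force"])
S=viewer.snapshot("side"); a=S["img"][150:300,240:400,::-1]; cv2.imwrite("pics/side6.png",cv2.resize(a,(640,600),interpolation=cv2.INTER_CUBIC))
E
```

```text
time: 6.55
tool_pos: [580.8, -133.0, 106.4]
tcp_rot: [179.8, -0.1, 15.7]
ft_force: [1.4, -4.0, 4.9]
finger_gap: 0.2
6.55 [ 580.81944359 -132.9990848   106.43951181] [ 1.4114326  -4.01180345  4.93323742]
```

View pics/side6.png

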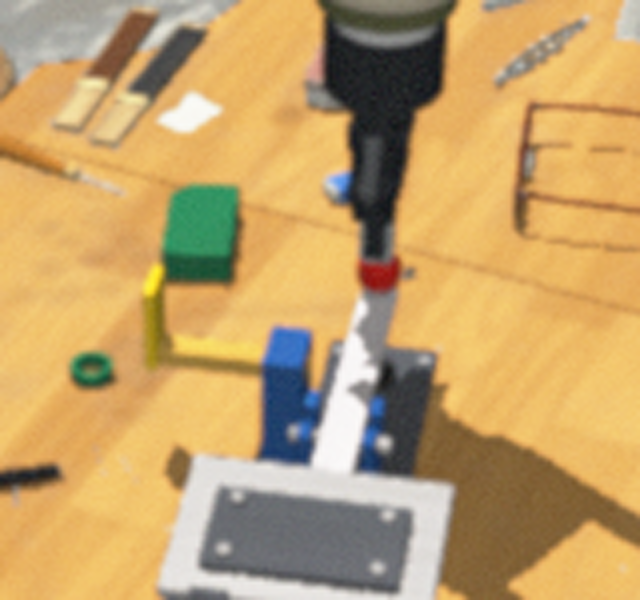

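```bash
python3 -m crank '{"slide":[[0,0.002,0.005],[0,0,0.005],[0,0,0.005],[0,0,0.005],[0,0,0.005],[0,0,0.005],[0,0,0.003],[0,0,0]],"twist":[0,0,0,0,0,0,0,0]}'
python3 - <<'E'
from h import *
import cv2
s=status.sense(); print(s["time"],s["tool_pos"],s["ft_force"])
S=viewer.snapshot("side"); a=S["img"][150:300,240:400,::-1]; cv2.imwrite("pics/side7.png",cv2.resize(a,(640,600),interpolation=cv2.INTER_CUBIC))
E
```

```text
time: 7.4
tool_pos: [580.1, -133.9, 71.9]
tcp_rot: [180.0, 0.0, 15.7]
ft_force: [1.9, -4.0, 3.1]
finger_gap: 0.3
7.4 [ 580.07645684 -133.91740813   71.86032848] [ 1.8688678  -3.98729796  3.11168007]
```

View pics/side7.png

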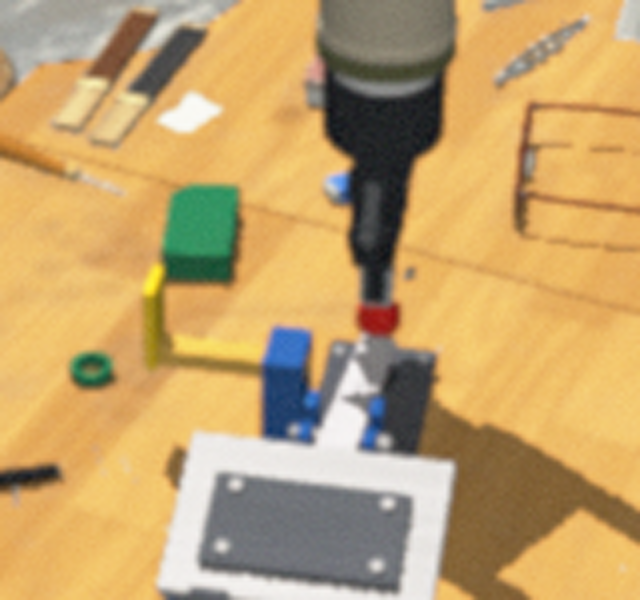

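```bash
python3 -m crank '{"slide":[[0,0,0.004],[0,0,0.004],[0,0,0.002],[0,0,0]],"twist":[0,0,0,0]}'
python3 -m crank '{"slide":[[0,0,0.002],[0,0,0.002],[0,0,0]],"twist":[0,0,0]}'
```

```text
time: 7.85
tool_pos: [579.6, -133.0, 61.7]
tcp_rot: [-179.9, 0.0, 15.7]
ft_force: [-0.7, 0.9, 4.1]
finger_gap: 0.4
time: 8.15
tool_pos: [580.3, -133.0, 60.6]
tcp_rot: [-179.9, -0.0, 15.7]
ft_force: [-8.9, 3.9, 24.5]
finger_gap: -0.0
```

```bash
python3 -m crank '{"slide":[[0,0,-0.001],[0,0,0],[0,0,0],[0,0,0]],"twist":[0,0,0,0]}'
python3 - <<'E'
from h import *
import cv2
s=status.sense(); print(s["time"],s["tool_pos"],s["ft_force"])
w0=viewer.snapshot("wrist"); cv2.imwrite("pics/w8.png",w0["img"][:,:,::-1])
S=viewer.snapshot("side"); a=S["img"][180:330,240:400,::-1]; cv2.imwrite("pics/side8.png",cv2.resize(a,(640,600),interpolation=cv2.INTER_CUBIC))
S=viewer.snapshot("scene"); a=S["img"][190:320,240:400,::-1]; cv2.imwrite("pics/scene8.png",cv2.resize(a,(640,520),interpolation=cv2.INTER_CUBIC))
s=status.sense(); print(s["time"],s["tool_pos"],s["ft_force"])
E
```

```text
time: 8.55
tool_pos: [580.2, -133.0, 60.9]
tcp_rot: [-179.9, -0.0, 15.7]
ft_force: [-7.0, 3.3, 18.6]
finger_gap: 0.4
8.55 [ 580.16066236 -133.04427095   60.87419753] [-7.03542883  3.34643716 18.64432624]
8.7 [ 580.14466487 -133.02188541   60.86239351] [-5.82751175  2.49984376 19.06706549]
```

View pics/side8.png

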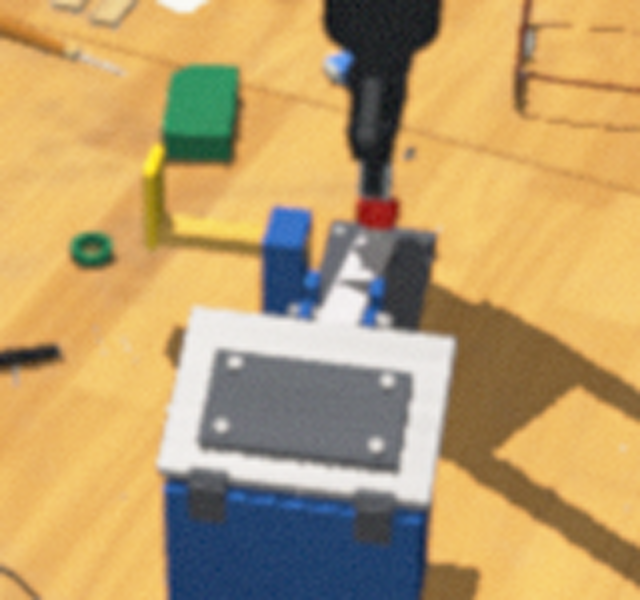

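View pics/w8.png

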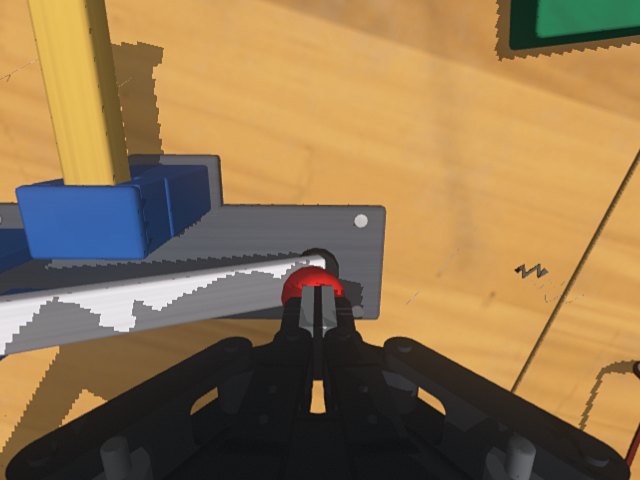

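View pics/scene8.png

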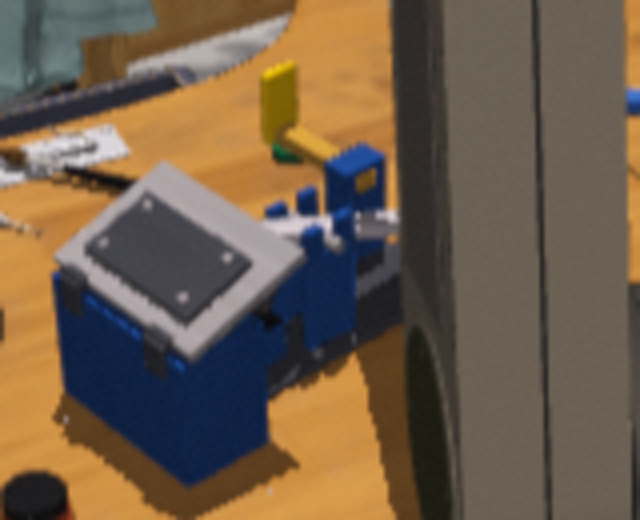

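```bash
python3 -c "
from bench import hand_in,status
print(hand_in()); s=status.sense(); print(s['time'],s['tool_pos'],s['ft_force'])"
```

```text
the job is handed in; nothing more can be done
None
the job is handed in; nothing more can be done
```

The job is handed in with the arm still pressing the red knob down on its stop and the lid raised. `hand_in()` gives no verdict, so what follows is from my own checks.

- **Bolt:** I pushed the yellow tab outward about 36 mm, until it hit a hard stop. It started roughly 8–10 mm out already. The last picture shows the brass end flush in the guide and clear of the lever. The tab measured about 128–131 mm from the lever's middle, where 127 mm is fully out. The push at the stop peaked at about 59 N, more than I intended, and I backed off at once.
- **Lever and lid:** I pressed the knob down about 62 mm with closed fingertips. The upward force was about 19 N at the last reading, at 8.7 s, with a sideways force of about 6 N. I read the lid angle only from the geometry: lever on its stop, about 0.33 rad.
- **Pin and other objects:** The pin ends look unmoved in the side view, to about one pixel, so the pin is in its saddle. I didn't touch the lid, and no bystander looked disturbed in the pictures. I did not measure their positions.
- **Disagreement:** The first knob position, from the side camera, was about 7 mm off the wrist-camera one. I used the wrist-camera position, which matched the given lever dimensions.

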